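Clip the landscape print and hold it up level

ROBOT

A 7-joint arm with a two-finger parallel gripper is mounted at the origin on the work surface. World frame = base frame: x ahead of the robot, y to its left, z up, the work surface at z = 0. Lengths are in m, angles in rad, forces in N, time in s.
With the tool pointing down it reaches from about 0.4 to 0.9 m from the base axis. Payload 5.5 kg.
Tool frame: the origin (TCP) lies at the very end of the fingers, on their centre line; the grasp point (between the pads) lies manip.tcp_to_grasp behind it (manip.tcp_to_grasp is the distance from the TCP to the grasp point, in m); z points along the fingers, y is the line along which they close (so a half turn about z gives the same grasp; the last joint's range is limited). The gripper opens to 92 mm and grips with 3 to 60 N. Pads are 19 mm wide; open, the fingers measure 130 mm over their backs; the gripper's body (75 mm by 190 mm) begins 47 mm behind the grasp point.
Start: joints at [1.451, 0.501, -0.427, 1.55, 0.221, 1.138, -0.21], TCP at [0.243, -0.603, 0.227] pointing down, gripper open.
Joint ranges: [-2.88, 2.88], [-0.31, 2.03], [-1.54, 1.56], [0.2, 2.42], [-1.41, 4.55], [0.19, 2.02], [-2.57, 2.57]. Speed limits (rad/s): [2.57, 2.57, 3.14, 3.14, 3.14, 3.14, 3.14].

INTERFACE

Orientations are given as a unit quaternion [x, y, z, w].
In Python, from station import manip gives the robot as it stands. The module is installed in compiled form; this text tells all that it offers. Calls block until the motion is done:
- manip.reach(position, orientation): joint-space move of the TCP to a pose.
- manip.movel(position, frame=None, vel=0.15): straight line of the TCP; frame=None keeps the orientation; vel is the mean speed in m/s.
- manip.goto_joints(angles): joint-space move.
- manip.set_gripper(opening, force=None): finger opening in m; force is the grip in N (None keeps the last); returns when the fingers have stopped.
- manip.dwell(seconds).
- manip.ik(position, orientation): joint angles nearest the present ones, or None.
- manip.read_camera(name): name is "side" or "top"; returns the picture (400x640x3 uint8, blue, green, red); there is no depth.
- manip.camera_info(name): a dict with "K" (3x3 intrinsics, pixels), "cam_to_world" (4x4, takes a point from camera to world coordinates). Camera axes: x right, y up, looking along -z (the intrinsics and any distortion apply to the point x, -y, -z); pixel columns grow to the right and rows downward; lengths in m; the calibration is good to about 2 mm. A picture is of the moment at which its call begins. camera_info takes no time and is no camera call.
A pose or a line that the arm cannot do raises manip.MotionError and nothing moves.
- manip.sign_off(): hands the job in; it is judged then, once.
Readings, each from a call of its own:
- manip.current_clock(): time.
- manip.current_joints(): joint angles.
- manip.current_joint_velocities(): joint speeds.
- manip.current_joint_torque(): joint torques, N m.
- manip.current_ee_pos(): TCP position.
- manip.current_ee_rot(): TCP orientation.
- manip.current_wrist_force(): force on the tool from outside, world axes, zero at the start.
- manip.current_moment(): the same for the moment, N m.
- manip.current_gripper_width(): finger opening in m.
- manip.current_grip_force(): force on a finger pad.
Only numpy, scipy, OpenCV 4.12 (cv2) and the standard library are available. Lean on these libraries where they do the work, as an engineer would, in place of code of your own. Each camera call takes 0.05 s, during which the arm holds its last target. There are 200 camera calls.

TASK

Squeeze the big steel spring clip open, put it over the middle of the top edge of the landscape (wider than tall) mounted print while the print stands in its stand, and let it close there. Let go of the clip's handles, then take the clip again so that it stays shut (by the two ends of its spine) and, fingers off the print, lift the print by the clip, straight up to about 10 cm above where it stood; finish while still holding it there, steady and level, and do not let go. Leave the tall portrait print where it is.

Things in the scene. Friction and masses are not known exactly. Their poses are not given: they have to be found in the camera images.
- clip_spine (a point): Middle of the spine (pivot rod) of the large bare-steel bulldog clip, which starts shut, standing on the desk on its jaws, handles up, this point 50 mm up. z up the clip, y along the spine, x the way the jaws open. Spine: dark rod, diameter 16, length 52, end faces free. Clip 80 g. The frame belongs to the -x half: it leans by half the jaw angle (0.08 rad when closed on the print).
- clip_handles (a point): Midway between the clip's two handle bars as it starts shut, 38 mm above the spine's middle (fixed to the -x half). Bars: 8 mm thick, 44 long in y, 52 apart over their outsides when shut. Pinching them together in x opens the jaws: 46 over the bars = lips 8 apart, 30 = lips about 27 apart, 23 = stop. 27 open, the bars are 43 above the spine. Spring: 10 N at the bars to start, 15 N wide open.
- clip_jaw (a joint): Angle of the clip's jaws, rad: 0 shut (lips touching), about 0.16 when closed on the 8 mm print, 0.56 about 27 mm open, 0.7 the stop.
- clip: The same clip, origin 50 mm below its spine's middle, between the feet of its jaws; axes as clip_spine. Jaws 46 mm long in y; shut, their feet are 30 mm across x; lips 50 mm below the spine (48 when 27 mm open). They nip an 8 mm board with about 8 N.
- wide_print_centre (a point): Centre of the landscape print: picture on stiff white board, 140 mm wide (y), 100 tall (z, up), 8 thick (x), about 120 g, top edge 50 mm above this point. It stands upright in its stand's slot, this point starting 58 mm and its top edge 108 mm above the desk.
- wide_print: The same landscape print, origin at the middle of its lower edge, 50 mm below its centre.
- stand_wide: The landscape print's wooden stand, fixed to the desk: 56 mm (x) by 110 mm (y), 30 mm high, with a slot along y 10 mm wide whose floor is 8 mm above the desk. Origin: middle of its underside, below the middle of the slot.
- tall_print_centre (a point): Centre of the other print, the portrait one: same board, 80 mm wide (y), 120 tall (z), 8 thick (x), in a like stand, top edge 128 mm above the desk. To be left alone.
Not all that is in view belongs to the job. Leave any blue or turquoise look-alike of the clip alone. Leave any purple look-alike of the wide_print alone.

How it is judged:
By the outcome, as a careful person would: the job done as asked, in the order asked, and still so for the second after the job is handed in, while the arm keeps its last pose, push and grip.
It also fails if it takes over 54 s, if anything falls off the work surface, if the arm or the gripper's body presses on something with over 40 N, if the wrist force passes 120 N, or if a joint passes its speed limit or range.

## Working session

There is one attempt and no reset: what is moved stays moved. The work goes in short steps, each a Python script; the robot and the scene stay as the last script left them, time stands still between calls to the robot, and variables do not carry over. Pictures are saved under pics/ and viewed, at most 10 in all, crops included, and the job is handed in when it is done.

```bash
mkdir -p pics
python3 - <<'E'
from station import manip
import cv2,numpy as np
for n in("top","side"):
    im=manip.read_camera(n); cv2.imwrite(f"pics/{n}0.png",im)
    i=manip.camera_info(n); print(n,{k:(np.round(v,4).tolist() if k in("K","cam_to_world") else v) for k,v in i.items()})
print(manip.tcp_to_grasp,manip.current_clock(),manip.current_ee_rot(),manip.current_wrist_force())
E
```

```text
top {'K': [[430.1984, 0.0, 322.1752], [0.0, 430.1984, 201.9349], [0.0, 0.0, 1.0]], 'cam_to_world': [[0.0477, 0.9723, -0.2288, 0.294], [-0.9988, 0.045, -0.0169, -0.0537], [-0.0062, 0.2293, 0.9733, 1.1287], [0.0, 0.0, 0.0, 1.0]]}
side {'K': [[474.0785, 0.0, 314.9766], [0.0, 474.0785, 206.3498], [0.0, 0.0, 1.0]], 'cam_to_world': [[-0.8972, 0.3351, -0.2877, 0.175], [-0.4416, -0.6754, 0.5906, 0.7182], [0.0036, 0.6569, 0.754, 1.0547], [0.0, 0.0, 0.0, 1.0]]}
0.0188 0.1 [ 9.81734660e-01  1.90253098e-01 -1.34900082e-04 -8.93127953e-04] [-0.01162904 -0.34896775  0.56089154]
```

View pics/top0.png

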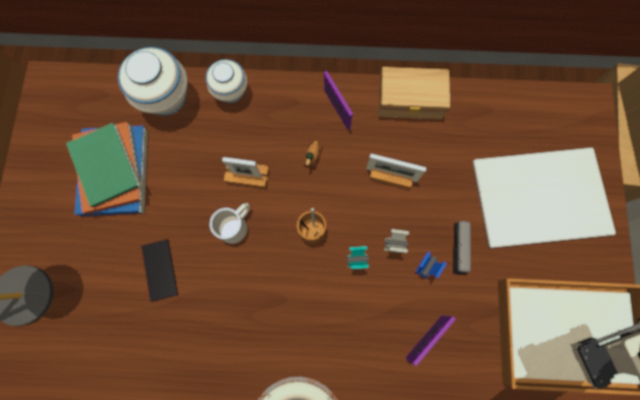

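View pics/side0.png

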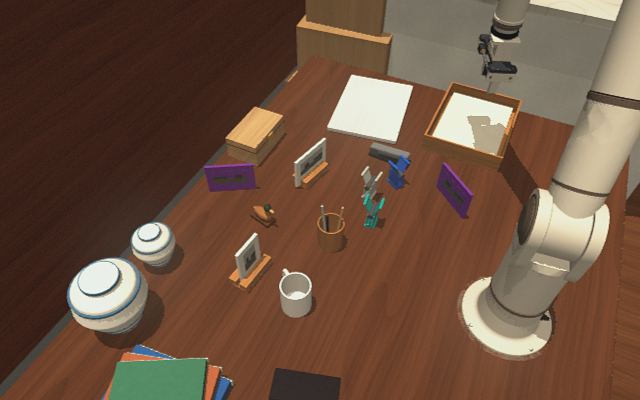

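Top view: the steel clip is at (397,241), with look-alikes in turquoise (358,258) and blue (431,266). The landscape print is at (397,168), with purple look-alikes at (338,100) and (431,340) and the portrait print at (243,168). In the side view the clip is at (371,183) and the landscape print at (311,163). I choose the bare-steel clip and the white wide board, and will check both in a close crop.

Run:
```python
import cv2,numpy as np
t=cv2.imread("pics/top0.png");s=cv2.imread("pics/side0.png")
def c(im,x,y,w,h): return cv2.resize(im[y:y+h,x:x+w],(400,300),interpolation=cv2.INTER_CUBIC)
# top crops 80x60 (x5)
cv2.imwrite("pics/crop1.png",np.vstack([np.hstack([c(t,360,140,80,60),c(t,360,215,80,60)]),np.hstack([c(s,275,130,80,60),c(s,335,155,80,60)])]))
```

```text
(no output)
```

View pics/crop1.png

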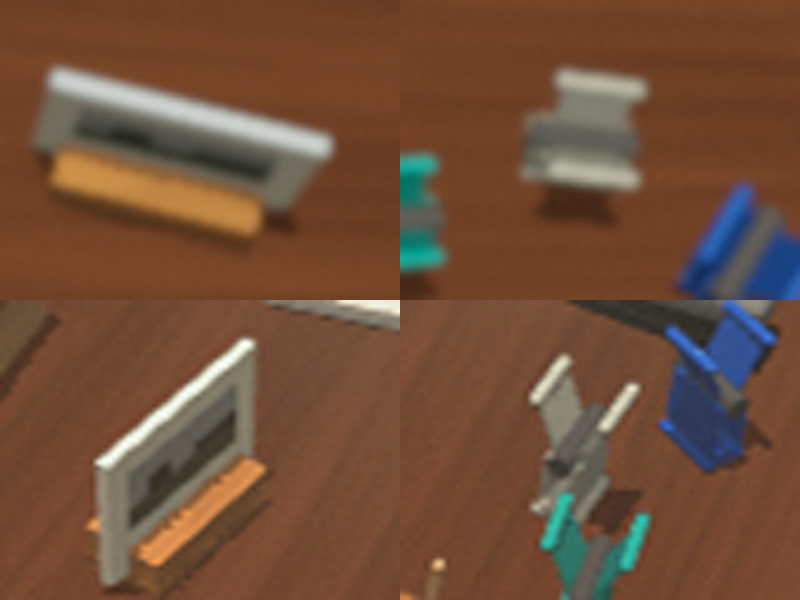

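The crop shows the bare-steel clip, with its spine at top (396,243) and side (370,182). It also shows the white landscape print in its stand, with the top-edge ends at top (370,155) and (426,169). Next I triangulate these points.

```bash
cat > h.py <<'E'
from station import manip
import numpy as np, cv2
from scipy.spatial.transform import Rotation as R
def ray(n,p):
    i=manip.camera_info(n);K=np.array(i["K"]);T=np.array(i["cam_to_world"])
    d=np.array([(p[0]-K[0,2])/K[0,0],-(p[1]-K[1,2])/K[1,1],-1.]);return T[:3,3],T[:3,:3]@d
def onz(n,p,z):
    o,d=ray(n,p);return o+d*(z-o[2])/d[2]
def tri(pt,ps):
    A=np.zeros((3,3));b=np.zeros(3)
    for n,p in(("top",pt),("side",ps)):
        o,d=ray(n,p);d=d/np.linalg.norm(d);M=np.eye(3)-np.outer(d,d);A+=M;b+=M@o
    return np.linalg.solve(A,b)
def proj(n,P):
    i=manip.camera_info(n);K=np.array(i["K"]);T=np.array(i["cam_to_world"])
    c=T[:3,:3].T@(np.array(P)-T[:3,3]);return np.array([K[0,0]*c[0]/-c[2]+K[0,2],-K[1,1]*c[1]/-c[2]+K[1,2]])
def quat(a):  # tool down, tool y (closing line) at world yaw a
    y=np.array([np.cos(a),np.sin(a),0]);z=np.array([0,0,-1.]);return R.from_matrix(np.c_[np.cross(y,z),y,z]).as_quat()
def crop(n,x,y,w,h,f,k=5):
    im=manip.read_camera(n)[y:y+h,x:x+w];cv2.imwrite(f,cv2.resize(im,(w*k,h*k),interpolation=cv2.INTER_CUBIC))
E
python3 - <<'E'
from h import *
np.set_printoptions(precision=4,suppress=True)
print(manip.camera_info("top").keys(),manip.camera_info("top").get("dist"))
def show(name,pt,ps,z): print(name,tri(pt,ps),onz("top",pt,z),onz("side",ps,z))
show("handles",(399.2,240.2),(371.7,173.2),.088)
show("spine",(396.2,242.8),(370,182.2),.05)
show("pL",(369.8,155.2),(295.2,162.2),.108)
show("pR",(426,168.8),(324.2,138.6),.108)
for nm,a,b,z in(("farbar",(391.7,230.1),(408.6,232.3),.088),("nearbar",(389.2,248.2),(407.6,250.2),.088),("spine",(385,241.6),(407.2,243.6),.05)):
    A=onz("top",a,z);B=onz("top",b,z);print(nm,A,B,np.linalg.norm(B-A),np.degrees(np.arctan2(*(A-B)[:2][::-1])))
A=onz("side",(335+38.6*1-5.2-.4-0,155),.05)
E
```

```text
dict_keys(['K', 'cam_to_world']) None
handles [ 0.4531 -0.2275  0.0858] [ 0.4518 -0.2273  0.088 ] [ 0.4534 -0.2253  0.088 ]
spine [ 0.4529 -0.2259  0.0495] [ 0.4507 -0.2261  0.05  ] [ 0.4549 -0.2253  0.05  ]
pL [ 0.6604 -0.149   0.1083] [ 0.6594 -0.1492  0.108 ] [ 0.6618 -0.1494  0.108 ]
pR [ 0.6353 -0.2915  0.0966] [ 0.6302 -0.289   0.108 ] [ 0.6313 -0.2797  0.108 ]
farbar [ 0.4759 -0.2088  0.088 ] [ 0.4723 -0.2501  0.088 ] 0.04138691303824056 85.12937142766178
nearbar [ 0.4312 -0.2033  0.088 ] [ 0.4284 -0.2477  0.088 ] 0.044552666509925065 86.44528772717851
spine [ 0.4524 -0.198   0.05  ] [ 0.4499 -0.2538  0.05  ] 0.05586196951645732 87.48888336303534
```

Sizes and heights agree: bars 44, print about 143, heights within 2 mm. Next I check IK for all stages, choose wrist turns, and go to a pose above the clip.

Run:
```python
from h import *
np.set_printoptions(precision=3,suppress=True)
c=[.4526,-.2263];p=[.6455,-.2185];d=np.radians
for nm,P,angs in(("clip",c+[.074],(-4.5,175.5)),("cliphi",c+[.16],(-4.5,175.5)),("prt",p+[.26],(-11.8,168.2)),("prtlo",p+[.14],(-11.8,168.2)),("spine",p+[.125],(78.2,-101.8)),("lift",p+[.27],(78.2,-101.8))):
    for a in angs: print(nm,a,manip.ik(P,quat(d(a))))
q=manip.ik(c+[.16],quat(d(-4.5)))
q2=manip.ik(c+[.16],quat(d(175.5)))
j=manip.current_joints()
```

```text
clip -4.5 [ 1.019  0.552 -0.752  2.016  0.535  0.778 -0.132]
clip 175.5 [ 0.08   0.459  0.402  2.047 -0.277  0.686 -2.56 ]
cliphi -4.5 [ 1.108  0.421 -0.849  1.961  0.392  0.932 -0.015]
cliphi 175.5 [-0.566  0.725  1.36   2.01  -0.809  1.111 -2.058]
prt -11.8 [ 0.821  0.633 -0.84   1.416  0.475  1.302 -0.253]
prt 168.2 [-0.378  0.746  1.12   1.463 -0.676  1.354 -2.567]
prtlo -11.8 [ 0.774  0.728 -0.744  1.528  0.531  1.096 -0.297]
prtlo 168.2 [-0.448  1.078  1.349  1.575 -1.069  1.374 -2.327]
spine 78.2 [ 0.892  0.841 -0.965  1.533  0.732  1.16   1.146]
spine -101.8 [ 0.583  0.664 -0.436  1.545  0.314  1.003 -1.718]
lift 78.2 [ 0.912  0.701 -1.03   1.401  0.599  1.372  1.238]
lift -101.8 [ 0.635  0.541 -0.522  1.411  0.273  1.262 -1.686]
```

Run:
```python
from h import *
np.set_printoptions(precision=4,suppress=True)
c=[.4526,-.2263];q=quat(np.radians(-4.5))
manip.set_gripper(.090)
manip.reach(c+[.18],q)
manip.movel(c+[.074],vel=.12)
print(manip.current_clock(),manip.current_ee_pos(),manip.current_wrist_force())
crop("side",320,130,100,75,"pics/s1.png",5)
manip.set_gripper(.056,force=30)
print(manip.current_gripper_width(),manip.current_grip_force(),manip.current_wrist_force(),manip.current_clock())
```

```text
2.9917 [ 0.4532 -0.2265  0.0746] [1.2237 0.1677 0.9702]
0.05620784885997954 0.0 [ 0.068  -0.1075 -0.2804] 3.7833
```

View pics/s1.png

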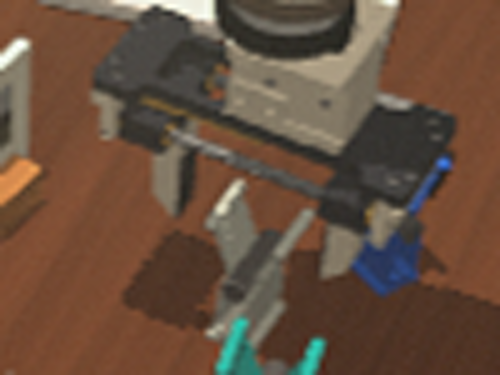

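The side crop shows the fingers straddling the steel clip's handles at crop (230,190) and (295,235), clear of the blue clip at (385,260). Next I pinch and lift.

Run:
```python
from h import *
np.set_printoptions(precision=4,suppress=True)
manip.set_gripper(.029,force=30)
print(manip.current_gripper_width(),manip.current_grip_force(),manip.current_wrist_force(),manip.current_clock())
p=manip.current_ee_pos()
manip.movel([p[0],p[1],.20],vel=.12)
# above and short of the print, for a clear look
manip.reach([.6455,-.2185,.26],quat(np.radians(-11.8)))
manip.dwell(.3)
print(manip.current_gripper_width(),manip.current_grip_force(),manip.current_wrist_force(),manip.current_ee_pos(),manip.current_clock())
im=manip.read_camera("side");t=manip.read_camera("top")
for P in((.6455,-.2185,.108),(.6455,-.2185,.23)):print(proj("side",P),proj("top",P))
f=lambda im,x,y:cv2.resize(im[y:y+110,x:x+80],(400,550),interpolation=cv2.INTER_CUBIC)
cv2.imwrite("pics/s2.png",np.hstack([f(im,270,85),f(t,360,110)]))
```

```text
0.02926320953511456 13.43920961022377 [-1.4599  0.8384 12.3816] 4.4417
0.028976881506527493 12.221040576696396 [-1.1172  0.2164 -0.4957] [ 0.6445 -0.2195  0.2601] 6.7583
[310.9639 149.4043] [397.5396 161.6817]
[310.8409 116.4129] [406.5972 144.0238]
```

View pics/s2.png

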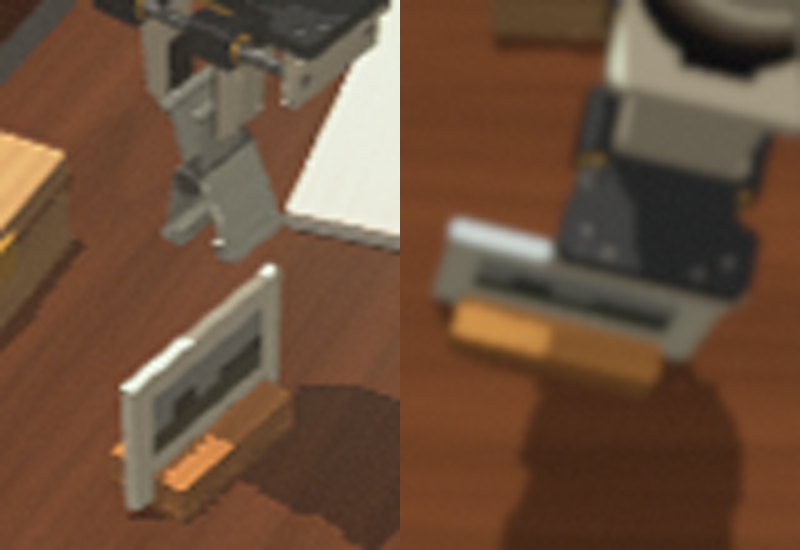

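The side view shows the clip held open, spine mid at px (312.4,116.2), within about 1 px of prediction. The print's top edge runs (296.2,161.6)–(323.6,138.6), consistent with the estimate. Next I lower the clip, release it and back off.

Run:
```python
from h import *
np.set_printoptions(precision=4,suppress=True)
c=[.6455,-.2175]
manip.movel(c+[.20],vel=.08)
manip.movel(c+[.165],vel=.06)
print(manip.current_ee_pos(),manip.current_wrist_force(),manip.current_clock())
for w in(.040,.046,.050,.056,.088):
    manip.set_gripper(w); print(w,manip.current_grip_force(),manip.current_wrist_force())
p=manip.current_ee_pos();manip.movel([p[0],p[1],.26],vel=.15)
# clear out for a look
manip.reach([.50,-.32,.27],quat(np.radians(33)))
print(manip.current_clock())
im=manip.read_camera("side");t=manip.read_camera("top")
f=lambda im,x,y:cv2.resize(im[y:y+75,x:x+50],(400,600),interpolation=cv2.INTER_CUBIC)
cv2.imwrite("pics/s3.png",np.hstack([f(im,285,110),f(t,375,125)]));cv2.imwrite("pics/t3.png",t)
```

```text
[ 0.6492 -0.2179  0.1692] [ 1.1265 -0.8215 16.1502] 8.4917
0.04 12.993541359901428 [ 0.1664  0.4659 12.0818]
0.046 12.093066573143005 [-0.4045 -0.2061  9.2337]
0.05 10.617852956056595 [1.7625 0.0375 4.8336]
0.056 0.0 [-0.3684  0.2573  0.0774]
0.088 0.0 [-0.1465 -0.126   0.807 ]
12.4333
```

View pics/s3.png

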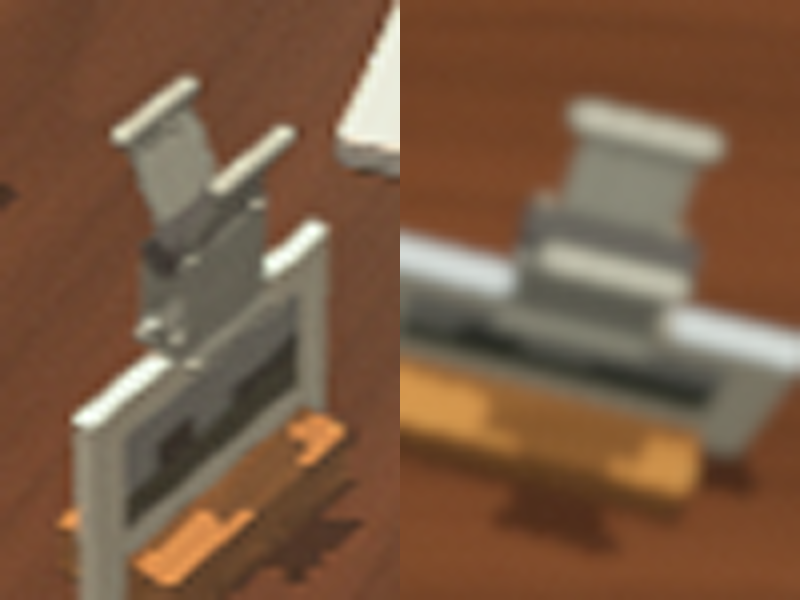

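The crop shows the clip astride the print's top edge, front lip at side crop (185,362) on the board's face and far lip behind. Both handle bars are free. Next I triangulate the spine and bars for the regrip.

Run:
```python
from h import *
np.set_printoptions(precision=4,suppress=True)
T=lambda x,y:(375+(x-400+.5)/8-.5,125+(y+.5)/8-.5); S=lambda x,y:(285+(x+.5)/8-.5,110+(y+.5)/8-.5)
print("spineL",tri(T(533,222),S(160,255)))
fL=tri(T(575,110),S(118,135));fR=tri(T(722,145),S(193,85));nL=tri(T(540,255),S(215,188));nR=tri(T(690,283),S(292,133))
print("bars",fL,fR,nL,nR,(fL+fR+nL+nR)/4,np.linalg.norm(fL-fR),np.linalg.norm(nL-nR))
for a,b in((fL,fR),(nL,nR)):print(np.degrees(np.arctan2(*(a-b)[:2][::-1])))
for z in(.136,.140,.146):
    a=onz("top",T(533,222),z);b=onz("top",T(695,255),z);print(z,a,b,(a+b)/2,np.linalg.norm(a-b),proj("side",a),S(160,255))
print("printL",tri((369.8,155.2),S(85,418)),"lipfront",onz("side",S(185,362),.1))
print("printR side",onz("side",S(320,230),.108), "top", onz("top",T(800,340),.108))
```

```text
spineL [ 0.6537 -0.1958  0.1532]
bars [ 0.6722 -0.201   0.1972] [ 0.6652 -0.2445  0.191 ] [ 0.6287 -0.1915  0.1964] [ 0.6219 -0.2352  0.192 ] [ 0.647  -0.2181  0.1942] 0.04451680223884833 0.04449664484312793
80.92054003103682
81.17699276685859
0.136 [ 0.6591 -0.1984  0.136 ] [ 0.6508 -0.2476  0.136 ] [ 0.655 -0.223  0.136] 0.04988792007474319 [303.6222 144.9666] (304.5625, 141.4375)
0.14 [ 0.6577 -0.1978  0.14  ] [ 0.6493 -0.2468  0.14  ] [ 0.6535 -0.2223  0.14  ] 0.04968690163454433 [303.9636 144.1943] (304.5625, 141.4375)
0.146 [ 0.6555 -0.1969  0.146 ] [ 0.6472 -0.2456  0.146 ] [ 0.6513 -0.2213  0.146 ] 0.04938537397424608 [304.4793 143.0279] (304.5625, 141.4375)
printL [ 0.66   -0.1488  0.11  ] lipfront [ 0.6476 -0.201   0.1   ]
printR side [ 0.6309 -0.2813  0.108 ] top [ 0.6345 -0.2855  0.108 ]
```

Run:
```python
from h import *
np.set_printoptions(precision=4,suppress=True)
T=lambda x,y:(375+(x-400+.5)/8-.5,125+(y+.5)/8-.5); S=lambda x,y:(285+(x+.5)/8-.5,110+(y+.5)/8-.5)
a=np.radians(-9);ex=np.array([np.cos(a),np.sin(a),0]);ey=np.array([-ex[1],ex[0],0]);ez=np.array([0,0,1])
print("frontfootL",tri(T(500,320),S(185,362)))
c=np.array([.6462,-.2181,0])
for zs in(.140,.146,.152):
    for nm,o in(("spineL",26*ey),("spineR",-26*ey),("farbarL",22*ey+23*ex+39*ez),("farbarR",-22*ey+23*ex+39*ez),("nearbarL",22*ey-23*ex+39*ez),("nearbarR",-22*ey-23*ex+39*ez),("footFL",23*ey-18*ex-50*ez),("footFR",-23*ey-18*ex-50*ez),("lipBL",23*ey+6*ex-50*ez)):
        P=c+[0,0,zs]+o/1000; s=proj("side",P);t=proj("top",P)
        print(zs,nm,((s-[285,110]+.5)*8).round(),((t-[375,125]+.5)*8+[400,0]).round())
# view: annotated-scale enlarged side crop
im=manip.read_camera("side");cv2.imwrite("pics/s4.png",cv2.resize(im[112:187,286:336],(533,800),interpolation=cv2.INTER_LANCZOS4)[:600])
```

```text
frontfootL [ 0.6397 -0.192   0.109 ]
0.14 spineL [167. 293.] [515. 245.]
0.14 spineR [250. 215.] [686. 278.]
0.14 farbarL [120. 178.] [561. 130.]
0.14 farbarR [192. 114.] [710. 158.]
0.14 nearbarL [226. 228.] [535. 276.]
0.14 nearbarR [297. 162.] [685. 305.]
0.14 footFL [213. 409.] [492. 353.]
0.14 footFR [284. 340.] [636. 381.]
0.14 lipBL [160. 383.] [505. 282.]
0.146 spineL [167. 280.] [518. 238.]
0.146 spineR [251. 203.] [689. 271.]
0.146 farbarL [120. 165.] [565. 122.]
0.146 farbarR [192. 101.] [714. 151.]
0.146 nearbarL [226. 215.] [538. 269.]
0.146 nearbarR [298. 149.] [689. 299.]
0.146 footFL [213. 397.] [495. 347.]
0.146 footFR [285. 328.] [640. 375.]
0.146 lipBL [160. 371.] [508. 276.]
0.152 spineL [167. 267.] [521. 231.]
0.152 spineR [251. 190.] [693. 265.]
0.152 farbarL [119. 152.] [568. 115.]
0.152 farbarR [192.  88.] [718. 143.]
0.152 nearbarL [226. 202.] [541. 262.]
0.152 nearbarR [298. 135.] [693. 292.]
0.152 footFL [213. 385.] [498. 341.]
0.152 footFR [285. 316.] [643. 369.]
0.152 lipBL [160. 359.] [511. 270.]
```

View pics/s4.png

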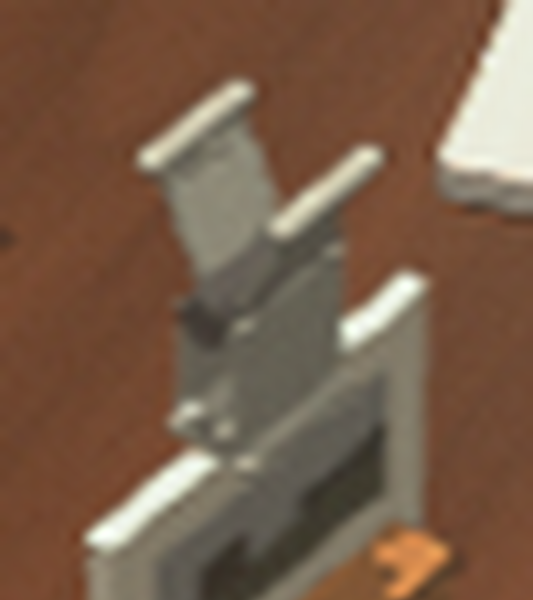

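Run:
```python
from h import *
np.set_printoptions(precision=4,suppress=True)
# s2 check: where the open lips should have appeared if the clip hung straight
a=np.radians(-11.8);ex=np.array([np.cos(a),np.sin(a),0]);ey=np.array([-ex[1],ex[0],0])
c=np.array([.6445,-.2195,.184])
for s in(-13.5,13.5):print(s,[((proj("side",c+(s*ex+y*ey)/1000)-[270,85]+.5)*5).round() for y in(23,-23)])
print("spine",[((proj("side",c+[0,0,.048]+y*ey/1000)-[270,85]+.5)*5).round() for y in(26,-26)])
# regrip
a=np.radians(-10);th=np.radians(5.5)
q0=quat(a);ex=np.array([np.cos(a),np.sin(a),0]);q=(R.from_rotvec(ex*th)*R.from_quat(q0))
up=-q.as_matrix()[:,2];print(up)
b=np.array([.6462,-.2181,.194]);
q=q.as_quat();manip.set_gripper(.09)
manip.reach(b+up*.06,q)
manip.movel(b-up*.016,vel=.1)
print(manip.current_ee_pos(),manip.current_wrist_force(),manip.current_clock())
manip.set_gripper(.028,force=30)
print(manip.current_gripper_width(),manip.current_grip_force(),manip.current_wrist_force(),manip.current_ee_pos())
p=np.array(manip.current_ee_pos());manip.movel(p+[0,0,.035],vel=.08)
p=np.array(manip.current_ee_pos());print(manip.current_gripper_width(),p,manip.current_wrist_force())
p[:2]=[.6455,-.2180]
manip.movel(p,(q0),vel=.05);manip.dwell(.3)
print(manip.current_ee_pos(),manip.current_clock())
im=manip.read_camera("side")
cv2.imwrite("pics/s5.png",cv2.resize(im[85:160,275:345],(560,600),interpolation=cv2.INTER_CUBIC))
```

```text
-13.5 [array([203., 254.]), array([253., 213.])]
13.5 [array([165., 235.]), array([216., 194.])]
spine [array([180., 180.]), array([238., 133.])]
[-0.0166 -0.0944  0.9954]
[ 0.647  -0.2166  0.1788] [0.048  0.0319 0.2362] 14.6
0.02812288400476917 14.050375521183014 [-2.0506 -0.1494 11.3352] [ 0.6477 -0.2165  0.1808]
0.028111209304398095 [ 0.6476 -0.2165  0.2158] [ 0.3771 -0.2276 -1.2506]
[ 0.6452 -0.2192  0.2154] 16.8667
```

View pics/s5.png

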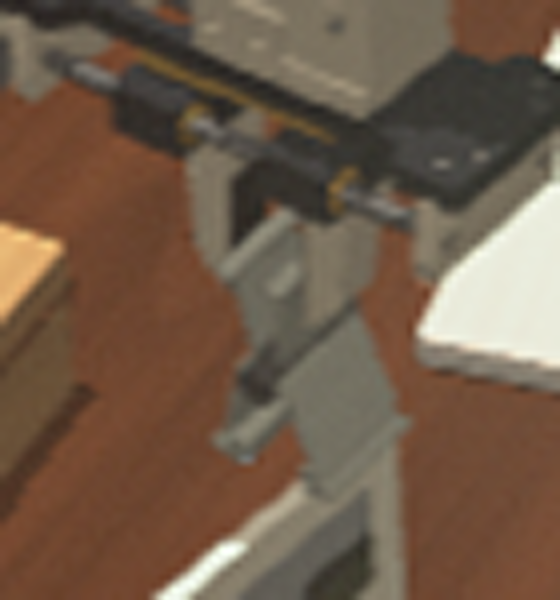

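Run:
```python
from h import *
np.set_printoptions(precision=4,suppress=True)
a=np.radians(-10);ex0=np.array([np.cos(a),np.sin(a),0]);ey=np.array([-ex0[1],ex0[0],0]);ez0=np.array([0,0,1])
bar=np.array([.6452,-.2192,.2334])
for t in(-8,0,8):
    r=R.from_rotvec(ey*np.radians(t));ex=r.apply(ex0);ez=r.apply(ez0)
    s=bar-.043*ez
    f=lambda P:((proj("side",P)-[275,85]+.5)*8).round()
    print(t,"spL",f(s+.026*ey),"spR",f(s-.026*ey),*[(x,f(s-.048*ez+x/1000*ex+.023*ey),f(s-.048*ez+x/1000*ex-.023*ey)) for x in(-24,-13.5,13.5,24)])
print("farbarL",f(bar+.014*ex0+.022*ey),"R",f(bar+.014*ex0-.022*ey))
print("printtop",f([.6603,-.1488,.108]),f([.6311,-.287,.108]))
```

```text
-8 spL [235. 375.] spR [323. 299.] (-24, array([280., 499.]), array([355., 431.])) (-13.5, array([257., 484.]), array([332., 417.])) (13.5, array([197., 447.]), array([273., 381.])) (24, array([175., 433.]), array([251., 367.]))
0 spL [248. 383.] spR [336. 306.] (-24, array([309., 508.]), array([384., 440.])) (-13.5, array([285., 497.]), array([360., 428.])) (13.5, array([225., 467.]), array([301., 400.])) (24, array([202., 455.]), array([278., 389.]))
8 spL [262. 388.] spR [350. 312.] (-24, array([337., 513.]), array([412., 444.])) (-13.5, array([313., 505.]), array([388., 436.])) (13.5, array([253., 483.]), array([329., 415.])) (24, array([231., 474.]), array([306., 407.]))
farbarL [221. 264.] R [298. 200.]
printtop [168. 624.] [406. 421.]
```

The s5 crop shows the clip held open and about level, spine near (258,385)–(345,310), lips astride above the print's top edge. I will descend in small steps, watching the force to find what stopped it before.

Run:
```python
from h import *
np.set_printoptions(precision=4,suppress=True)
for z in(.186,.181,.177,.173,.169,.165,.161):
    manip.movel([.6455,-.2180,z],vel=.06)
    f=np.array(manip.current_wrist_force());print(z,np.array(manip.current_ee_pos()),f,np.array(manip.current_moment()))
    if f[2]>5: break
print(manip.current_clock())
im=manip.read_camera("side");t=manip.read_camera("top")
cv2.imwrite("pics/s6.png",cv2.resize(im[95:170,275:345],(560,600),interpolation=cv2.INTER_CUBIC))
```

```text
0.186 [ 0.6455 -0.2178  0.1858] [-0.0478  1.0073 -1.0346] [-0.0276 -0.1076 -0.0399]
0.181 [ 0.6461 -0.2182  0.1817] [ 0.2236 -0.3844  1.6765] [-0.1264 -0.1623  0.0531]
0.177 [ 0.6468 -0.2189  0.1797] [-1.7979 -1.2397 10.4423] [-0.1644  0.3169  0.0189]
18.0667
```

View pics/s6.png

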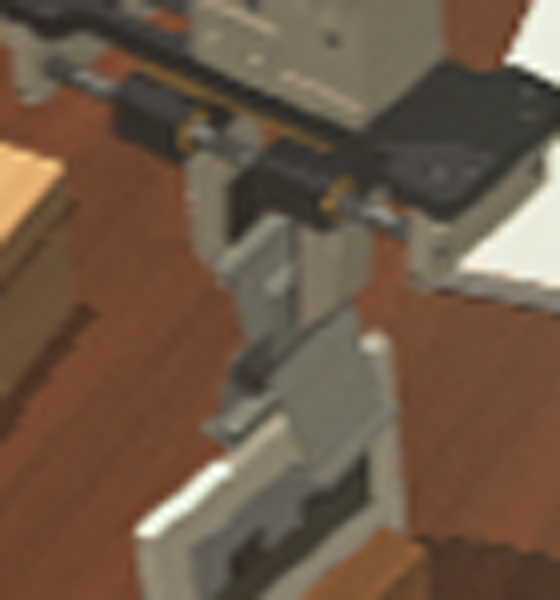

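Run:
```python
from h import *
np.set_printoptions(precision=4,suppress=True)
b=np.array([.6455,-.2180]);a=np.radians(-10);ex=np.array([np.cos(a),np.sin(a)])
manip.movel([*b,.194],vel=.08)
for dx in(.006,.010,-.006):
    c=b+dx*ex; manip.movel([*c,.194],vel=.06); ok=True
    for z in(.183,.179,.176,.172,.168,.165):
        manip.movel([*c,z],vel=.06)
        f=np.array(manip.current_wrist_force());print(dx,z,np.array(manip.current_ee_pos()),f)
        if f[2]>4: ok=False;break
    if ok: break
    manip.movel([*c,.194],vel=.08)
print(manip.current_clock(),ok,manip.current_gripper_width())
```

```text
0.006 0.183 [ 0.6507 -0.2189  0.1819] [ 0.5333 -0.0461 -1.1811]
0.006 0.179 [ 0.6512 -0.219   0.1787] [-0.1151  0.5465 -0.3651]
0.006 0.176 [ 0.6513 -0.219   0.1758] [ 0.3723  0.5196 -0.5712]
0.006 0.172 [ 0.6511 -0.219   0.1716] [ 0.7624  0.1489 -0.7745]
0.006 0.168 [ 0.6512 -0.219   0.1676] [ 0.2136 -0.1201 -1.9664]
0.006 0.165 [ 0.6513 -0.219   0.1647] [ 0.3773 -0.5157 -0.8626]
20.3667 True 0.028657893174337517
```

The far lip had been landing on the board's top. With a 6 mm shift the jaws now go down freely about 17 mm over the edge. Now I release slowly, back off and measure for the spine grip.

Run:
```python
from h import *
np.set_printoptions(precision=4,suppress=True)
for w in(.036,.042,.047,.052,.058,.09):
    manip.set_gripper(w); print(w,manip.current_grip_force(),np.array(manip.current_wrist_force()))
p=manip.current_ee_pos();manip.movel([p[0],p[1],.265],vel=.18)
manip.reach([.52,-.32,.27],quat(np.radians(33)))
print(manip.current_clock())
im=manip.read_camera("side");t=manip.read_camera("top")
f=lambda im,x,y:cv2.resize(im[y:y+75,x:x+50],(400,600),interpolation=cv2.INTER_CUBIC)
cv2.imwrite("pics/s7.png",np.hstack([f(im,285,110),f(t,375,125)]))
```

```text
0.036 11.277018338441849 [-0.1488 -0.2532 -1.7475]
0.042 10.47644555568695 [-0.5177  0.5715 -0.3574]
0.047 0.01642203249502927 [0.4239 0.3005 0.2273]
0.052 0.0 [ 1.0552  0.6423 -0.0641]
0.058 0.0 [-0.2175  0.267   0.475 ]
0.09 0.0 [ 0.2151  0.0482 -0.3996]
24.525
```

View pics/s7.png

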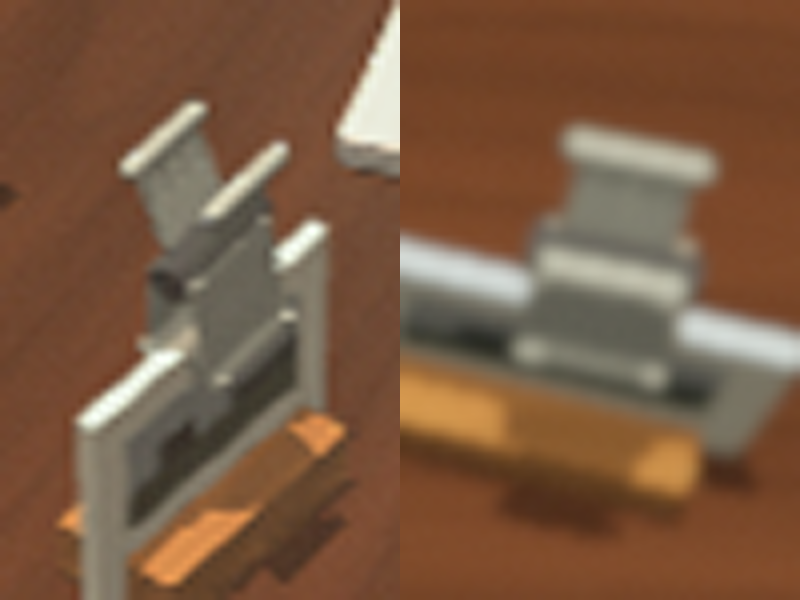

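The crops show the clip closed well down over the edge, near lip at side crop (220,380)–(290,318), with level bars. I triangulate again for the spine.

Run:
```python
from h import *
np.set_printoptions(precision=4,suppress=True)
T=lambda x,y:(375+(x-400+.5)/8-.5,125+(y+.5)/8-.5); S=lambda x,y:(285+(x+.5)/8-.5,110+(y+.5)/8-.5)
B=[tri(T(*t),S(*s)) for t,s in(((568,138),(125,165)),((712,167),(200,107)),((545,262),(210,208)),((690,292),(285,150)))]
print(np.array(B),np.mean(B,0))
for a,b in((0,1),(2,3)):print(np.degrees(np.arctan2(*(B[a]-B[b])[:2][::-1])),np.linalg.norm(B[a]-B[b]))
print("gap",np.linalg.norm((B[0]+B[1]-B[2]-B[3])/2),"spineL",tri(T(535,235),S(165,280)))
for z in(.138,.145): print(z,(onz("top",T(535,235),z)+onz("top",T(695,262),z))/2)
print("lip z",onz("side",S(255,349),.09),onz("top",T(585,365),.09),tri(T(585,365),S(255,349)))
```

```text
[[ 0.6691 -0.201   0.1846]
 [ 0.6616 -0.2432  0.1832]
 [ 0.6318 -0.1948  0.1834]
 [ 0.6241 -0.2371  0.1815]] [ 0.6467 -0.219   0.1832]
79.88296274850138 0.04289934308258565
79.77869850322945 0.043073308093954724
gap 0.037914399527195296 spineL [ 0.6539 -0.1985  0.1394]
0.138 [ 0.651  -0.2229  0.138 ]
0.145 [ 0.6485 -0.2217  0.145 ]
lip z [ 0.6323 -0.2286  0.09  ] [ 0.6292 -0.2219  0.09  ] [ 0.6275 -0.2205  0.0982]
```

Run:
```python
from h import *
np.set_printoptions(precision=4,suppress=True)
c=[.6474,-.2203];q=quat(np.radians(79.6))
manip.set_gripper(.092)
manip.reach(c+[.23],q)
manip.movel(c+[.15],vel=.12); f0=np.array(manip.current_wrist_force());print(f0)
manip.movel(c+[.1275],vel=.05)
print(manip.current_ee_pos(),np.array(manip.current_wrist_force()),manip.current_clock())
if abs(manip.current_wrist_force()[2])<5:
    manip.set_gripper(.056,force=15)
    print(manip.current_gripper_width(),manip.current_grip_force(),np.array(manip.current_wrist_force()))
    manip.set_gripper(.040,force=40);manip.dwell(.3)
print(manip.current_gripper_width(),manip.current_grip_force(),np.array(manip.current_wrist_force()),np.array(manip.current_ee_pos()),manip.current_clock())
```

```text
[ 0.4172 -0.3558  0.6737]
[ 0.6473 -0.2201  0.1272] [-0.5381 -0.3731  0.6278] 27.0167
0.05613976284117126 0.49703724682331085 [ 0.1455 -1.5143  0.5348]
0.05158833295154085 40.00015139579773 [-0.605  -2.443   1.7331] [ 0.6474 -0.2206  0.1276] 28.35
```

The grip reads 51.6 mm, so the fingers are on the spine ends. Now I lift.

Run:
```python
from h import *
np.set_printoptions(precision=4,suppress=True)
p=np.array(manip.current_ee_pos())
for dz in(.03,.10):
    manip.movel(p+[0,0,dz],vel=.06);manip.dwell(.5)
    print(manip.current_gripper_width(),manip.current_grip_force(),np.mean([manip.current_wrist_force() for _ in range(5)],0),np.array(manip.current_ee_pos())-p,manip.current_clock())
im=manip.read_camera("side");t=manip.read_camera("top")
cv2.imwrite("pics/side8.png",im)
# lower-corner / white-frame check: light pixels of the board near where its parts should project
a=np.radians(-11.8);ex=np.array([np.cos(a),np.sin(a),0]);ey=np.array([-ex[1],ex[0],0]);c=np.array([.6455,-.2185,0])-4e-3*ex
for lift in(0,.1):
    print(lift,[im[tuple(np.round(proj("side",c+u*ey+[0,0,w+lift])).astype(int)[::-1])].tolist() for u,w in((.062,.1),(.065,.06),(.062,.040),(-.063,.06),(-.063,.04))])
m=((im.min(2)>85)&(im.max(2).astype(int)-im.min(2)<45)).astype(np.uint8);m[:,:270]=0;m[:,:][:, 335:]=0;m[:90]=0;m[200:]=0
cs,_=cv2.findContours(m,cv2.RETR_EXTERNAL,cv2.CHAIN_APPROX_SIMPLE)
for k in cs:
    if cv2.contourArea(k)>60: print(cv2.contourArea(k),cv2.boundingRect(k),cv2.approxPolyDP(k,3,True)[:,0].tolist())
for u,w in((.07,.108),(-.07,.108),(.07,.008),(-.07,.008)):print(proj("side",c+u*ey+[0,0,w+.1]).round(1),end=" ")
```

```text
0.05150121711116359 39.99955594539642 [ 0.2927  0.3705 -1.952 ] [-0.     -0.      0.0299] 29.5
0.05158187211371095 39.999502301216125 [-0.3197 -0.2673 -2.1724] [-0.   0.   0.1] 31.3167
0 [[46, 71, 118], [79, 140, 217], [41, 66, 100], [52, 71, 110], [49, 71, 106]]
0.1 [[102, 120, 128], [104, 121, 130], [103, 120, 130], [99, 118, 128], [94, 113, 129]]
80.5 (327, 111, 8, 21) [[334, 111], [327, 126], [333, 131]]
1188.0 (277, 97, 50, 67) [[321, 97], [315, 102], [321, 102], [320, 108], [306, 124], [305, 111], [277, 101], [281, 109], [305, 123], [293, 136], [296, 163], [325, 138], [326, 112], [317, 113]]
[296.1 136.2] [327.1 111. ] [297.  162.9] [326.3 137.7]
```

The wrist carries about 2 N, the clip plus the print. The board's corners appear within about 3 px (most within 1 px) of the pose level and 10 cm up. I hand it in.

```bash
python3 -c "
from station import manip
print(manip.sign_off())"
```

```text
the job is handed in; nothing more can be done
None
```

The job is handed in: the steel clip is closed on the middle of the landscape print's top edge, and the arm is holding the print by the clip's spine ends, level and 10 cm up. It took two tries to seat the clip: the first time it closed only a few millimetres onto the board, so I re-pinched it and set it deeper before lifting.

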